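# Wipe the gauge deck clear, then index the turret stop three clicks and hold it

### The arm

A 6-joint arm with a two-finger parallel gripper is mounted at the origin on a cart in front of the work surface, level with it; the furniture and walls round the work are solid. World frame = base frame: x ahead of the robot, y to its left, z up, the work surface at z = 0. Lengths are in mm, angles in rad, forces in N, time in s.
With the tool pointing down it reaches from about 350 to 975 mm from the base axis. Payload 4.9 kg.
Tool frame: the origin (TCP) lies on the front face of the gripper's body, between the roots of the fingers; the fingertips stand 73 mm ahead of it and the grasp point (between the pads) lies 54 mm ahead of it (ctrl.tip_extent is the distance from the TCP to the fingertips, in mm); z points along the fingers, y is the line along which they close (so a half turn about z gives the same grasp; the last joint's range is limited). The gripper opens to 85 mm and grips with 20 to 120 N. Pads are 22 mm wide; open, the fingers measure 114 mm over their backs; the gripper's body (76 mm by 85 mm) begins 54 mm behind the grasp point. The pads swing forward as they close: fully open they stand 13 mm farther back than shut.
Start: joints at [1.193, 0.053, 1.613, -0, 1.476, -0.119], TCP at [159.941, 604.17, 303.904] pointing down, gripper open.
Joint ranges: [-3.01, 3.01], [-1.01, 2.22], [0.06, 2.58], [-1.02, 4.17], [0.09, 2.62], [-3.14, 3.14]. Speed limits (rad/s): [2.57, 2.57, 3.14, 3.14, 3.14, 3.14].

### API

Orientations are given as a unit quaternion [x, y, z, w].
In Python, from workcell import ctrl, cams, finish_job, nets gives the robot as it stands.
- The arm moves only by the tool send_rows, never from a script. Its argument "steps" is a list of rows, each an object of numbers: "tx", "ty", "tz": the shift along the tool's x, y, z in cm; "ax", "ay", "az": the turn, a rotation vector about the tool's x, y, z in degrees; "jaw": the gripper's target within -1 to 1 (fully open at 1, half-way at 0, shut at -1). A call has exactly 10 rows; each row is the pose to reach, as a shift and turn from the pose commanded when the call began, along the tool's axes at that moment; what a row does not reach only later rows make up. A row lasts 1/12 s, in which the tool goes at most 41.7 mm and 7.16 degrees, less where a joint would pass 70% of its speed; a pose out of reach is approached as far as the arm can. A call with a gripper value outside its range is refused whole. The fingers move at their own pace and stop on an object; "force" is the grip in N (left out, the last holds). Time passes only in rows, so rows that repeat a pose let the fingers close, or fill a call up. It gives the time, the measured TCP pose, the force, the opening and the grip force at its end, in the units of the state.
- ctrl.sense(): the state, without advancing time (a new reading comes with each control period).
- cams.get_image(name): name is "scene" or "top" or "wrist"; returns a dict with "img" (420x560x3 uint8, red, green, blue), "range_z" (420x560 float32, mm along the optical axis (not along the pixel's ray), 0 where there is no reading), "fx", "fy", "cx", "cy" (pixels), "world_from_camera" (4x4, takes a point from camera to world coordinates). Camera axes: x right, y up, looking along -z (the intrinsics and any distortion apply to the point x, -y, -z); pixel columns grow to the right and rows downward; lengths in mm; the calibration is good to about 2 mm. A picture is of the moment at which its call begins.
- finish_job(): hands the job in; it is judged then, once.
Trained networks look in a picture, given as the dict that the camera call returned (one of the last four; its "shot" number tells which), for a name from the list of things; names that differ only in an ending like _2 or _b are one class to them, and where a whole thing is asked for, a point or a joint stands for the part that bears it (a point fixed in the world has none). Each returns a list of dicts, best first, with "confidence" (0 to 1); they miss things now and then, are a little off and sometimes report something else, mostly with a low value. They report only what shows in the picture. A call takes as long as a camera call.
- nets.boxes_of(picture, query): "bbox" ([centre column, centre row, width, height] in pixels, round what is visible of it).
- nets.masks_of(picture, query): "mask" (420x560 bool, what is visible of it) and "bbox" ([centre column, centre row, width, height] in pixels, round what is visible of it).
- nets.spot_point(picture, query): "point" ([row, column] in pixels: a listed point, or the origin of a listed thing).
The state is a dict: "clock": time; "qpos": joint angles; "dq": joint speeds; "effort": joint torques, N m; "tool_pos": TCP position; "orientation": TCP orientation; "contact_force": force on the tool from outside, world axes, zero at the start; "ft_torque": the same for the moment, N m; "opening": opening from 0.0 (shut) to 1.0 (fully open); "finger_force": force on a finger pad.
Only numpy, scipy, OpenCV 4.12 (cv2) and the standard library are available. Lean on these libraries where they do the work, as an engineer would, in place of code of your own. Each camera call takes 0.05 s, during which the arm holds its last target. There are 200 camera calls.

### The job

Grip the grey scraper block and with it, not with the fingers, wipe the three loose black chips off the gauge's aluminium deck into the dark tray at its front end, then stand the scraper upright on the worktop clear of the gauge and let it go. Then grip the black bar knob of the turret stop at the gauge's back end and turn it anticlockwise (seen from above) from its home position, counting three clicks, without running on to the fourth stop. Finish while still gripping the knob there, settled in the third stop; do not let go of it, and leave the two vials and the tape roll standing where they are.

Things in the scene. Friction and masses are not known exactly. Their poses are not given: they have to be found in the camera images.
- gauge: Fixed aluminium plate, 280 x 92 mm. Origin on the worktop; +x from the tray (front) to the knob (back), +y left, z up. Flat deck at z = 16 mm, from its front edge at x = -80 mm to x = +45 mm, where the turret begins; beside it two rails 6 mm higher than the deck, 82 mm apart (y = -41 to +41). Five steel rods of growing length stand out of the turret, at most 51 mm from its axis.
- deck_mid (a point): point on the deck surface, on its centre line, at gauge x = -20 mm, z = 16 mm. Keep the gripper clear of the tall white spectrometer (0.3 to 0.4 m high) that stands left of the gauge and 65 to 115 mm behind the scraper; its near right corner is at about world x = 0.54, y = -0.13 m, its front runs from there to about x = 0.63, y = 0.20 m
- tray_mid (a point): centre of the floor of the dark open tray before the deck's front edge, at gauge x = -102 mm, z = 2 mm. Inside, the tray runs over gauge x = -122 to -80 mm, y = -43 to +43 mm; its walls rise to z = 14 mm
- knob: Black bar knob on the turret; turns with it about the vertical axis at gauge x = 95 mm, y = 0. Bar 14 mm thick (its x), 46 mm long (its y), flat upright sides from 44 to 78 mm above the worktop, on a round foot 38 mm across. Origin on the axis, 16 mm above the worktop. At home its axes are the gauge's, so the bar lies across the gauge. A white line on top marks the +y end.
- knob_grip (a point): point on the turning axis inside the bar, 64 mm above the worktop: the height at which to grip, across the bar's 14 mm thickness
- index_turret (a joint): angle of turret and knob, rad: about 0 at home, growing anticlockwise seen from above. A spring ball drops into notches 24 degrees apart: home 0, stops at 0.419, 0.838, 1.257 (the third), 1.676; hard ends just beyond. Midway between stops it must be turned over a hump (0.15 N m), then it is drawn on into the next notch (the click).
- scraper: Grey scraper block standing upright on the worktop. Foot 22 mm (x) by 72 mm (y) by 16 mm high, with a flat underside and a thin steel strip on the -x face; on it a handle 18 mm thick (x), 42 mm wide (y), from 16 to 62 mm high. Origin in the middle of the underside, z up. 0.08 to 0.17 kg. Grip the handle across its 18 mm thickness, about 45 mm above the underside.
- chip_a: loose black plastic chip, about 17 x 18 mm and 6 mm thick, lying on the deck; origin at the middle of its underside
- chip_b: loose black plastic chip, 14 x 14 mm and 7 mm thick, lying on the deck; origin at the middle of its underside
- chip_c: loose black plastic chip, about 14 x 22 mm and 6 mm thick, lying on the deck; origin at the middle of its underside. The chips lie between gauge x = -55 and -15 mm, within 26 mm of the centre line (origins).
- vial: small glass vial, 27 mm wide and 64 mm high, standing at the front edge to the left of the tray; a bystander, origin at the middle of its underside
- small_vial: small glass vial with a dark cap, 25 mm wide and 56 mm high, standing to the right of the tray; a bystander, origin at the middle of its underside
- tape: roll of tape lying flat, 80 mm across and 18 mm high, left of the scraper; a bystander, origin at the middle of its underside

How it is judged:
By the outcome, as a careful person would: the job done as asked, in the order asked, and still so for the second after the job is handed in, while the arm keeps its last pose, push and grip.
It also fails if it takes over 72 s, if anything falls off the work surface, if the arm or the gripper's body presses on something with over 40 N, if the wrist force passes 120 N, or if a joint passes its speed limit or range.

## Working session

There is one attempt and no reset: what is moved stays moved. The work goes in short steps, Python scripts to look and compute and a tool call to move; the robot and the scene stay as the last step left them, time stands still between calls to the robot, and variables do not carry over. Pictures are saved under pics/ and viewed, at most 10 in all, crops included, and the job is handed in when it is done.

Besides the shell and the picture viewer there is one more tool, called after "Emit:" by a JSON object that holds its "api" and its "payload", one argument or row to a line. send_rows: Moves the arm, as the interface text tells. Its arguments: {"type":"object","properties":{"steps":{"type":"array"},"force":{"type":"number"}},"required":["steps"]}

```bash
mkdir -p pics; ls
cat > h.py <<'E'
import numpy as np, cv2
from scipy.spatial.transform import Rotation as R
from workcell import ctrl, cams, finish_job, nets
def cloud(p):
    z=p["range_z"]; r,c=np.indices(z.shape)
    P=np.stack([(c-p["cx"])/p["fx"]*z,-(r-p["cy"])/p["fy"]*z,-z,np.ones_like(z)],-1)
    W=P@np.array(p["world_from_camera"]).T
    return W[...,:3]
def save(p,n): cv2.imwrite("pics/"+n,p["img"][...,::-1])
E
python3 - <<'E'
from h import *
s=ctrl.sense(); print(s)
ims=[]
for n in ["scene","top"]:
    p=cams.get_image(n); W=cloud(p); save(p,n+"0.png")
    print(n,{k:p[k] for k in p if k not in("img","range_z")})
    for q in ["gauge","knob","scraper","chip_a","chip_b","chip_c","vial","small_vial","tape"]:
        for m in nets.masks_of(p,q)[:3]:
            k=m["mask"]&(p["range_z"]>0); w=W[k]
            if len(w): print(q,round(m["confidence"],2),np.round(m["bbox"]),np.round(np.median(w,0)),np.round(np.percentile(w[:,2],[5,95])), k.sum())
    for q in ["deck_mid","tray_mid","knob_grip","knob","scraper"]:
        for m in nets.spot_point(p,q)[:1]:
            r,c=map(int,m["point"]); print(q,round(m["confidence"],2),m["point"],np.round(W[r,c]))
E
```

```text
pics
{'clock': 0.0, 'qpos': array([ 1.19299965e+00,  5.33613873e-02,  1.61427135e+00, -1.17543012e-05,
        1.47602306e+00, -1.18965291e-01]), 'dq': array([ 0.00061753, -0.00080719,  0.00071111, -0.00036483,  0.00040139,
       -0.00172158]), 'effort': array([ 2.37904431e-03, -3.93692636e+01, -3.70177031e+01,  1.93712174e-05,
        7.07997009e-03, -2.25653429e-05]), 'tool_pos': array([159.77529991, 603.74494648, 302.67359592]), 'orientation': array([ 1.29054120e-01,  9.91637015e-01, -1.00135239e-03, -2.47925634e-04]), 'contact_force': array([0.38756666, 0.50408824, 0.78568604]), 'ft_torque': array([-0.00834411, -0.01147264,  0.03082625]), 'finger_force': 0.0, 'opening': 1.0028035136256088}
scene {'fx': 529.7741796153248, 'fy': 529.7741796153248, 'cx': 279.5383034542847, 'cy': 207.9055863878018, 'world_from_camera': array([[ 4.46134969e-01,  5.34330908e-01, -7.17951301e-01,
        -2.98199010e+02],
       [-8.94965222e-01,  2.65538223e-01, -3.58506213e-01,
        -5.28221939e+02],
       [-9.17437909e-04,  8.02483603e-01,  5.96673466e-01,
         7.32721189e+02],
       [ 0.00
[... 1755 characters left out ...]
 0.47 [352. 214.  84. 107.] [ 533. -278.   16.] [ 1. 44.] 3695
knob 0.76 [373. 186.  26.  22.] [ 596. -324.   40.] [18. 80.] 468
scraper 0.84 [238. 236.  31.  19.] [480.  15.  31.] [ 5. 65.] 279
vial 0.56 [295. 254.   8.  12.] [ 430. -123.   62.] [36. 67.] 97
small_vial 0.27 [352. 214.  88. 103.] [ 535. -278.   16.] [ 1. 44.] 3718
tape 0.91 [179. 214.  34.  34.] [537. 162.  17.] [ 1. 22.] 535
tape 0.21 [352. 214.  78. 105.] [ 536. -281.   16.] [ 1. 45.] 3656
deck_mid 0.63 [222.4, 344.3] [ 510. -253.   17.]
tray_mid 0.22 [184.7, 375.2] [ 596. -325.   76.]
knob_grip 0.84 [185.1, 373.6] [ 596. -322.   64.]
knob 0.92 [187.3, 374.2] [ 593. -327.   53.]
scraper 0.69 [234.6, 238.7] [481.  13.  61.]
```

Run:
```python
import cv2,numpy as np
a=cv2.imread("pics/scene0.png")[150:330,150:430]; b=cv2.imread("pics/top0.png")[140:290,150:430]
a=cv2.resize(a,(560,360),interpolation=cv2.INTER_CUBIC); 
cv2.imwrite("pics/a.png",cv2.resize(cv2.imread("pics/scene0.png")[140:320,150:430],(798,513),interpolation=cv2.INTER_CUBIC))
cv2.imwrite("pics/b.png",cv2.resize(b,(798,428),interpolation=cv2.INTER_CUBIC))
```

```text
(no output)
```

View pics/a.png

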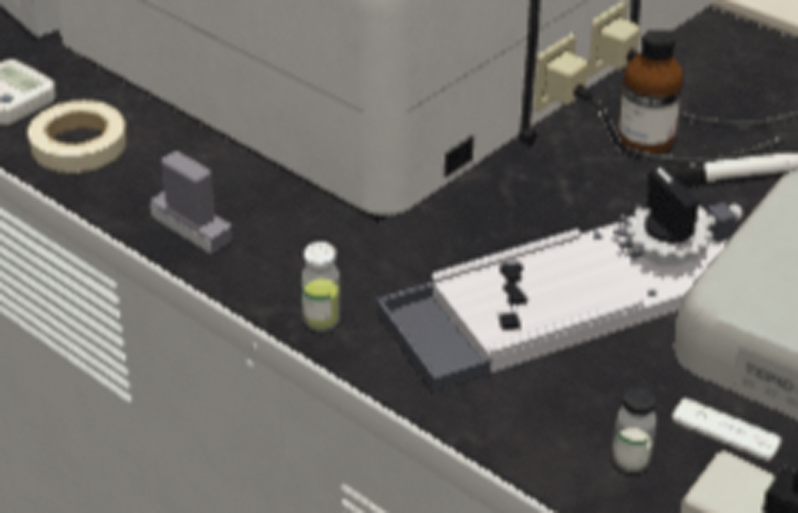

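View pics/b.png

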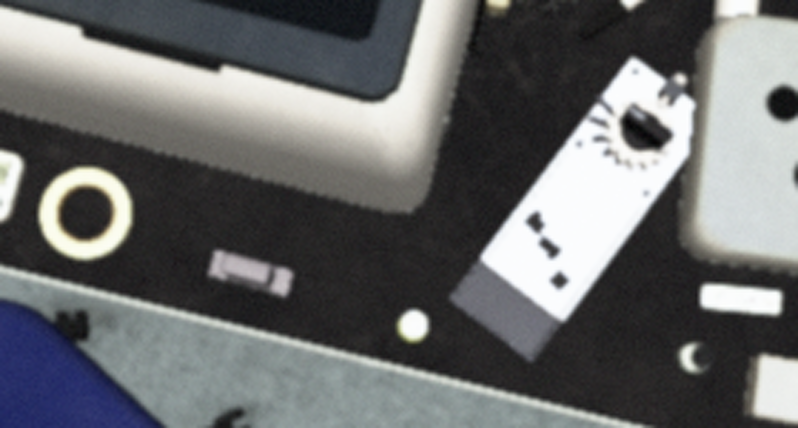

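```bash
cat >> h.py <<'E'
def Rdown(deg):  # tool y at world angle deg, z down
    a=np.radians(deg); y=np.array([np.cos(a),np.sin(a),0]); z=np.array([0,0,-1.]); return np.stack([np.cross(y,z),y,z],1)
def rows(p0,R0,p1,R1):
    R0,R1=[Rdown(r) if np.isscalar(r) else r for r in (R0,R1)]
    return np.round(R0.T@(np.array(p1)-p0)/10,3), np.round(np.degrees(R.from_matrix(R0.T@R1).as_rotvec()),2)
E
python3 - <<'E'
from h import *
R0=R.from_quat(ctrl.sense()["orientation"]).as_matrix(); print(np.degrees(np.arctan2(R0[1,1],R0[0,1])))
print(rows([159.94,604.17,303.9],75.18,[440,13,300],-10))
p=cams.get_image("wrist");T=np.array(p["world_from_camera"])
s=ctrl.sense();print("cam in tool",R0.T@(T[:3,3]-s["tool_pos"]),"\n",R0.T@T[:3,:3],p["fx"])
p=cams.get_image("top");W=cloud(p)
q=cams.get_image("scene");V=cloud(q)
A=np.vstack([W.reshape(-1,3),V.reshape(-1,3)])
for x in range(380,721,20):
    print(x,[int(np.max(A[(abs(A[:,0]-x)<10)&(abs(A[:,1]-y)<10),2],initial=-1)) for y in range(220,-521,-20)])
E
```

```text
75.17205717369843
(array([-42.195, -49.987,   0.39 ]), array([ 0.  ,  0.  , 85.18]))
cam in tool [ 80.01428358  -0.78461277 -68.99557905] 
 [[-3.86779430e-04  9.49923530e-01  3.12482221e-01]
 [ 9.99999831e-01  5.02828456e-04 -2.90798039e-04]
 [-4.33360852e-04  3.12482055e-01 -9.49923564e-01]] 345.1954437554002
380 [-1, -1, -1, -1, -1, -1, -1, -1, -1, -1, -1, -1, -1, -1, -1, -1, 1240, 3, 2, 4, 4, 6, 5, 4, 6, 6, 5, 5, 5, 55, 58, 5, 39, 40, 62, 95, 95, 40]
400 [-1, -1, -1, -1, -1, -1, -1, -1, -1, -1, -1, -1, -1, 0, 2, 4, 6, 4, 4, 6, 4, 4, 16, 18, 4, 6, 5, 5, 5, 60, 61, 4, 38, 38, 37, 34, 91, 13]
420 [-1, -1, -1, -1, -1, -1, -1, -1, -1, 0, 2, 2, 3, 6, 6, 5, 6, 67, 67, 6, 8, 16, 15, 15, 17, 5, 5, 3, 5, 37, 39, 4, 6, 3, 4, 7, 64, 45]
440 [-1, -1, -1, -1, -1, -1, 0, 1, 3, 5, 4, 6, 4, 5, 4, 5, 6, 69, 65, 14, 16, 15, 11, 19, 24, 23, 6, 4, 4, 6, 7, 8, 9, 10, 8, 4, 6, 21]
460 [-1, -1, 0, 1, 4, 5, 4, 7, 6, 4, 59, 63, 19, 4, 3, 5, 4, 7, 5, 16, 15, 7, 20, 26, 27, 26, 5, 4, 5, 5, 7, 12, 9, 9, 46, 55, 59, 62]
480 [2, 5, 3, 4, 5, 4, 6, 7, 20, 65, 65, 65, 18, 5, 6, 3, 5, 4, 6, 5, 22, 22, 23, 28, 27, 2
[... 1313 characters left out ...]
 66, 68, 67]
660 [322, 326, 328, 327, 327, 327, 327, 327, 328, 327, 328, 328, 329, 326, 328, 329, 327, 326, 324, 275, 209, 7, 4, 7, 6, 4, 6, 21, 21, 16, 61, 66, 67, 65, 66, 66, 68, 67]
680 [325, 327, 325, 327, 328, 327, 327, 326, 328, 329, 327, 328, 327, 329, 328, 328, 327, 333, 331, 322, 282, 38, 4, 4, 4, 6, 6, 17, 4, 6, 45, 66, 66, 65, 65, 67, 65, 65]
700 [322, 327, 327, 327, 327, 328, 327, 326, 329, 328, 327, 329, 327, 327, 330, 336, 335, 334, 334, 328, 267, 93, 83, 57, 29, 16, 18, 15, 4, 8, 5, 62, 63, 63, 61, 59, 48, 3]
720 [-1, 328, 327, 327, 327, 327, 328, 328, 328, 328, 328, 333, 334, 335, 334, 334, 331, 328, 326, 323, 275, 133, 87, 62, 76, 9, 19, 21, 19, 7, 6, 36, 41, 39, 6, 6, 4, 4]
```

Emit:
{"api": "send_rows", "payload": {
  "steps": [
    {"tx": -25.2,"ty": -30,"tz": 0,"az": 51},
    {"tx": -25.2,"ty": -30,"tz": 0,"az": 51},
    {"tx": -25.2,"ty": -30,"tz": 0,"az": 51},
    {"tx": -25.2,"ty": -30,"tz": 0,"az": 51},
    {"tx": -25.2,"ty": -30,"tz": 0,"az": 51},
    {"tx": -25.2,"ty": -30,"tz": 0,"az": 51},
    {"tx": -25.2,"ty": -30,"tz": 0,"az": 51},
    {"tx": -25.2,"ty": -30,"tz": 0,"az": 51},
    {"tx": -25.2,"ty": -30,"tz": 0,"az": 51},
    {"tx": -25.2,"ty": -30,"tz": 0,"az": 51}
  ]
}}

```text
invalid input
```

Run:
```python
from h import *
s=ctrl.sense();R0=R.from_quat(s["orientation"]).as_matrix();print(s["clock"],s["tool_pos"],np.degrees(np.arctan2(R0[1,1],R0[0,1])))
p0=np.array([159.94,604.17,303.9])+Rdown(75.18)@[-252,-300,0]; print(p0,75.18-51)
print(rows(p0,24.18,[430,13,303.9],-10))
print(rows([430,13,303.9],-10,[500,-290,303.9],-41))
```

```text
1.65 [159.96086782 604.17213222 303.87723684] 75.16852345830304
[326.82204068 249.692378   303.9       ] 24.180000000000007
(array([-25.819,  -0.282,   0.   ]), array([ 0.  ,  0.  , 34.18]))
(array([-28.624,  12.155,   0.   ]), array([ 0.,  0., 31.]))
```

Emit:
{"api": "send_rows", "payload": {
  "steps": [
    {"tx": -25.2,"ty": -30,"tz": 0,"ax": 0,"ay": 0,"az": 51,"jaw": 1},
    {"tx": -25.2,"ty": -30,"tz": 0,"ax": 0,"ay": 0,"az": 51,"jaw": 1},
    {"tx": -25.2,"ty": -30,"tz": 0,"ax": 0,"ay": 0,"az": 51,"jaw": 1},
    {"tx": -25.2,"ty": -30,"tz": 0,"ax": 0,"ay": 0,"az": 51,"jaw": 1},
    {"tx": -25.2,"ty": -30,"tz": 0,"ax": 0,"ay": 0,"az": 51,"jaw": 1},
    {"tx": -25.2,"ty": -30,"tz": 0,"ax": 0,"ay": 0,"az": 51,"jaw": 1},
    {"tx": -25.2,"ty": -30,"tz": 0,"ax": 0,"ay": 0,"az": 51,"jaw": 1},
    {"tx": -25.2,"ty": -30,"tz": 0,"ax": 0,"ay": 0,"az": 51,"jaw": 1},
    {"tx": -25.2,"ty": -30,"tz": 0,"ax": 0,"ay": 0,"az": 51,"jaw": 1},
    {"tx": -25.2,"ty": -30,"tz": 0,"ax": 0,"ay": 0,"az": 51,"jaw": 1}
  ]
}}

```text
clock: 2.48
tool_pos: [327.9, 246.4, 304.1]
orientation: [0.545, 0.838, 0.0, 0.001]
contact_force: [-0.1, 0.3, -1.6]
opening: 1.001
finger_force: 0.0
```

Emit:
{"api": "send_rows", "payload": {
  "steps": [
    {"tx": -25.8,"ty": -0.3,"tz": 0,"ax": 0,"ay": 0,"az": 34.2,"jaw": 1},
    {"tx": -25.8,"ty": -0.3,"tz": 0,"ax": 0,"ay": 0,"az": 34.2,"jaw": 1},
    {"tx": -25.8,"ty": -0.3,"tz": 0,"ax": 0,"ay": 0,"az": 34.2,"jaw": 1},
    {"tx": -25.8,"ty": -0.3,"tz": 0,"ax": 0,"ay": 0,"az": 34.2,"jaw": 1},
    {"tx": -25.8,"ty": -0.3,"tz": 0,"ax": 0,"ay": 0,"az": 34.2,"jaw": 1},
    {"tx": -25.8,"ty": -0.3,"tz": 0,"ax": 0,"ay": 0,"az": 34.2,"jaw": 1},
    {"tx": -25.8,"ty": -0.3,"tz": 0,"ax": 0,"ay": 0,"az": 34.2,"jaw": 1},
    {"tx": -25.8,"ty": -0.3,"tz": 0,"ax": 0,"ay": 0,"az": 34.2,"jaw": 1},
    {"tx": -25.8,"ty": -0.3,"tz": 0,"ax": 0,"ay": 0,"az": 34.2,"jaw": 1},
    {"tx": -25.8,"ty": -0.3,"tz": 0,"ax": 0,"ay": 0,"az": 34.2,"jaw": 1}
  ]
}}

```text
clock: 3.32
tool_pos: [429.3, 14.2, 303.8]
orientation: [0.766, 0.643, 0.0, -0.0]
contact_force: [-0.9, 0.1, 0.0]
opening: 0.999
finger_force: 0.0
```

Run:
```python
from h import *
p=cams.get_image("wrist");save(p,"w1.png");W=cloud(p);np.save("w1.npy",W)
print(ctrl.sense()["tool_pos"])
for m in nets.masks_of(p,"scraper")[:2]:
    k=m["mask"]&(p["range_z"]>0);w=W[k];print(m["confidence"],m["bbox"],k.sum(),np.percentile(w[:,2],[1,50,99]))
    for lo,hi in [(57,67),(12,20)]:
        t=w[(w[:,2]>lo)&(w[:,2]<hi)]
        if len(t)>5: print(lo,len(t),cv2.minAreaRect(t[:,:2].astype(np.float32)),t[:,2].mean())
    a=p["img"][...,::-1].copy();
    c,r,ww,hh=m["bbox"]
```

```text
[429.27262101  14.4093685  303.86377654]
0.95 [331.1, 161.0, 34.8, 70.0] 1878 [ 2.46550959 47.61981003 62.29695543]
57 852 ((482.16510009765625, 16.985836029052734), (42.11207580566406, 18.448326110839844), 73.34180450439453) 60.70023544196704
12 596 ((481.9895324707031, 17.119770050048828), (71.91924285888672, 22.614612579345703), 73.59617614746094) 14.968835493397824
0.16 [470.4, 414.4, 22.8, 11.2] 180 [37.22931323 50.28213866 59.70709654]
57 15 ((610.5226440429688, -313.92822265625), (4.361427307128906, 10.005960464477539), 50.064170837402344) 58.73822843043954
```

```bash
cat >> h.py <<'E'
import json
def go(p1,a1,*more):
    """plan from the stored commanded pose, print rounded row values, store new one"""
    p0,a0=json.load(open("cmd.json"))
    for p,a in [(p1,a1),*more]:
        t,_=rows(np.array(p0),a0,p,a); t=np.round(t,2); az=round(a0-a,1)
        print("tx %.2f ty %.2f tz %.2f az %.1f"%(*t,az),"| mm %.0f"%(10*np.linalg.norm(t)))
    json.dump([list(np.array(p0)+Rdown(a0)@(t*10)),a0-az],open("cmd.json","w"))
E
python3 - <<'E'
from h import *
p0=np.array([159.94,604.17,303.9])+Rdown(75.18)@[-252,-300,0]
p0=p0+Rdown(24.18)@[-258,-3,0]
json.dump([list(p0),24.18-34.2],open("cmd.json","w"));print(p0)
go([500,-290,304],-41)
a=cv2.imread("pics/w1.png")[110:210,280:400]; cv2.imwrite("pics/w1c.png",cv2.resize(a,None,fx=4,fy=4,interpolation=cv2.INTER_CUBIC))
E
```

```text
[429.76324291  13.09967126 303.9       ]
tx -28.63 ty 12.19 tz -0.01 az 31.0 | mm 311
```

View pics/w1c.png

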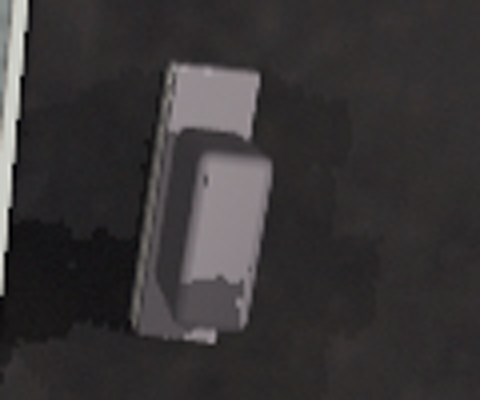

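Emit:
{"api": "send_rows", "payload": {
  "steps": [
    {"tx": -28.63,"ty": 12.19,"tz": -0.01,"ax": 0,"ay": 0,"az": 31,"jaw": 1},
    {"tx": -28.63,"ty": 12.19,"tz": -0.01,"ax": 0,"ay": 0,"az": 31,"jaw": 1},
    {"tx": -28.63,"ty": 12.19,"tz": -0.01,"ax": 0,"ay": 0,"az": 31,"jaw": 1},
    {"tx": -28.63,"ty": 12.19,"tz": -0.01,"ax": 0,"ay": 0,"az": 31,"jaw": 1},
    {"tx": -28.63,"ty": 12.19,"tz": -0.01,"ax": 0,"ay": 0,"az": 31,"jaw": 1},
    {"tx": -28.63,"ty": 12.19,"tz": -0.01,"ax": 0,"ay": 0,"az": 31,"jaw": 1},
    {"tx": -28.63,"ty": 12.19,"tz": -0.01,"ax": 0,"ay": 0,"az": 31,"jaw": 1},
    {"tx": -28.63,"ty": 12.19,"tz": -0.01,"ax": 0,"ay": 0,"az": 31,"jaw": 1},
    {"tx": -28.63,"ty": 12.19,"tz": -0.01,"ax": 0,"ay": 0,"az": 31,"jaw": 1},
    {"tx": -28.63,"ty": 12.19,"tz": -0.01,"ax": 0,"ay": 0,"az": 31,"jaw": 1}
  ]
}}

```text
clock: 4.25
tool_pos: [500.3, -289.5, 303.7]
orientation: [0.91, 0.415, -0.0, -0.001]
contact_force: [-0.9, 0.1, 0.1]
opening: 1.0
finger_force: 0.0
```

Run:
```python
from h import *
import pickle
p=cams.get_image("wrist");save(p,"w2.png");W=cloud(p);pickle.dump(p,open("w2.pkl","wb"))
print(ctrl.sense()["tool_pos"])
for q in ["gauge","knob","chip_a","chip_b","chip_c"]:
    for m in nets.masks_of(p,q)[:3]:
        k=m["mask"]&(p["range_z"]>0);w=W[k]
        if len(w)>5: print(q,round(m["confidence"],2),np.round(m["bbox"]),k.sum(),np.round(np.percentile(w,[1,50,99],axis=0)).tolist())
for q in ["deck_mid","tray_mid","knob_grip","knob"]:
    for m in nets.spot_point(p,q)[:1]:
        r,c=map(int,m["point"]); print(q,round(m["confidence"],2),m["point"],np.round(W[r,c]))
```

```text
[ 500.18818772 -288.72514405  303.79458348]
gauge 0.57 [307. 139. 288. 101.] 23474 [[412.0, -377.0, -0.0], [540.0, -283.0, 15.0], [657.0, -173.0, 77.0]]
chip_a 0.75 [263. 122.  23.  22.] 277 [[513.0, -246.0, 15.0], [522.0, -238.0, 21.0], [533.0, -229.0, 23.0]]
chip_b 0.75 [263. 122.  23.  22.] 277 [[513.0, -246.0, 15.0], [522.0, -238.0, 21.0], [533.0, -229.0, 23.0]]
chip_c 0.75 [263. 122.  23.  22.] 277 [[513.0, -246.0, 15.0], [522.0, -238.0, 21.0], [533.0, -229.0, 23.0]]
deck_mid 0.89 [147.2, 272.1] [ 513. -264.   15.]
tray_mid 0.86 [145.2, 189.3] [ 445. -205.    1.]
knob_grip 0.68 [149.6, 396.4] [ 598. -328.   78.]
knob 0.81 [141.1, 378.7] [ 595. -323.   43.]
```

View pics/w2.png

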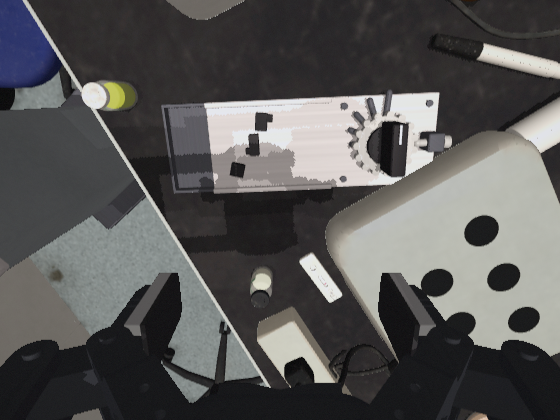

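Run:
```python
from h import *
import pickle
p=pickle.load(open("w2.pkl","rb"));W=cloud(p);ok=p["range_z"]>0
r,c=np.indices(ok.shape); ok&=(r>80)&(r<210)&(c>150)&(c<450)
near=(np.hypot(W[...,0]-596,W[...,1]+326)<32)
t=W[ok&near&(W[...,2]>72)];print("bar",len(t),cv2.minAreaRect(t[:,:2].astype(np.float32)),np.median(t[:,2]))
g=p["img"].mean(-1); 
t=W[ok&(g>130)&(W[...,2]>10)&(W[...,2]<26)&(r<192)&(c<437)];print("plate",len(t),cv2.minAreaRect(t[:,:2].astype(np.float32)))
a=np.radians(-41);ex=np.array([np.cos(a),np.sin(a)]);ey=np.array([-ex[1],ex[0]])
O=np.array([596,-326])-95*ex
G=(W[...,:2]-O)@np.stack([ex,ey],1)
z=W[...,2]
# yaw from rail edges: for each x bin the y where z crosses
for X in range(-130,146,15):
    k=ok&(abs(G[...,0]-X)<3); y=G[...,1][k]; zz=z[k]
    hi=y[(zz>9)&(zz<30)]; rail=y[(zz>18.5)&(zz<25)]
    dk=zz[abs(y)<25]
    print(X,[np.round(v,1) for v in ((hi.min(),hi.max()) if len(hi) else ())],"deckz",np.round(np.median(dk),1) if len(dk) else None, np.round([rail[rail<0].max(initial=-99),rail[rail>0].min(initial=99)],1))
k=ok&(abs(G[...,1])<35)
for X in range(-90,-70,2):
    print(X,np.round(np.median(z[k&(abs(G[...,0]-X)<1)]),1),end=" ")
# chips
d=ok&(g<90)&(abs(G[...,1])<40)&(G[...,0]>-75)&(G[...,0]<30)&(z>17.5)
n,l,st,ce=cv2.connectedComponentsWithStats(d.astype(np.uint8))
for i in range(1,n):
    if st[i,4]>40: print("\nchip",st[i,4],np.round(G[l==i].min(0)),np.round(G[l==i].max(0)))
```

```text
bar 923 ((598.9928588867188, -331.860595703125), (45.99054718017578, 14.59179401397705), 51.54431915283203) 76.84346036163134
plate 14797 ((552.671875, -294.9215087890625), (91.8313980102539, 233.03700256347656), 51.48805618286133)
-130 [] deckz -0.8 [-99.  99.]
-115 [np.float64(-57.9), np.float64(33.8)] deckz 4.9 [-99.  99.]
-100 [np.float64(-56.7), np.float64(34.7)] deckz 1.3 [-99.  99.]
-85 [np.float64(-56.5), np.float64(34.8)] deckz 1.3 [-99.  99.]
-70 [np.float64(-55.3), np.float64(35.9)] deckz 15.1 [-51.1  31.2]
-55 [np.float64(-54.2), np.float64(36.8)] deckz 15.2 [-30.5  32.1]
-40 [np.float64(-54.6), np.float64(36.8)] deckz 15.2 [-24.4  33.1]
-25 [np.float64(-53.2), np.float64(37.8)] deckz 20.3 [-0.8  0.1]
-10 [np.float64(-53.6), np.float64(38.7)] deckz 15.2 [-48.1  17.7]
5 [np.float64(-52.3), np.float64(39.5)] deckz 15.1 [-47.5  34.9]
20 [np.float64(-51.4), np.float64(39.6)] deckz 15.2 [-46.8  34.9]
35 [np.float64(-51.3), np.float64(40.5)] deckz 15.0 [-46.7  35.8]
50 [np.float64(-50.1), np.float64(41.4)] deckz 15.1 [-45.6  36.8]
65 [np.float64(-49.6), np.float64(41.4)] deckz 15.1 [-38.5   8.4]
80 [np.float64(-72.8), np.float64(42.3)] deckz 36.6 [-68.5  16.2]
95 [np.float64(-63.2), np.float64(43.2)] deckz 62.8 [-59.3  27.5]
110 [np.float64(-54.2), np.float64(43.2)] deckz 75.5 [-49.6  99. ]
125 [np.float64(-44.6), np.float64(44.2)] deckz 37.0 [-40.5  99. ]
140 [np.float64(-35.0), np.float64(45.1)] deckz 16.2 [-6.6  1. ]
-90 1.2 -88 1.0 -86 1.3 -84 1.3 -82 1.3 -80 1.2 -78 1.2 -76 1.4 -74 14.7 -72 15.3 
chip 245 [-26.  10.] [-8. 27.]

chip 232 [-35. -15.] [-22.   6.]

chip 183 [-52. -38.] [-38. -23.]
```

Run:
```python
from h import *
print(json.load(open("cmd.json")))
go([400,-130,304],-28,([460,10,250],-16.5))
go([482,17,150],-16.5,([482,17,98],-16.5))
```

```text
[[499.99002224672665, -290.0430335264782, 304.0], -41.02]
tx 5.51 ty -18.05 tz 0.00 az -13.0 | mm 189
tx 20.01 ty -22.71 tz 5.40 az -24.5 | mm 307
tx 1.30 ty 1.91 tz 10.00 az -0.0 | mm 103
tx 1.30 ty 1.91 tz 15.20 az -0.0 | mm 154
```

Emit:
{"api": "send_rows", "payload": {
  "steps": [
    {"tx": 5.51,"ty": -18.05,"tz": 0,"ax": 0,"ay": 0,"az": -13,"jaw": 0.2},
    {"tx": 5.51,"ty": -18.05,"tz": 0,"ax": 0,"ay": 0,"az": -13,"jaw": 0.2},
    {"tx": 5.51,"ty": -18.05,"tz": 0,"ax": 0,"ay": 0,"az": -13,"jaw": 0.2},
    {"tx": 5.51,"ty": -18.05,"tz": 0,"ax": 0,"ay": 0,"az": -13,"jaw": 0.2},
    {"tx": 5.51,"ty": -18.05,"tz": 0,"ax": 0,"ay": 0,"az": -13,"jaw": 0.2},
    {"tx": 20.01,"ty": -22.71,"tz": 5.4,"ax": 0,"ay": 0,"az": -24.5,"jaw": 0.2},
    {"tx": 20.01,"ty": -22.71,"tz": 5.4,"ax": 0,"ay": 0,"az": -24.5,"jaw": 0.2},
    {"tx": 20.01,"ty": -22.71,"tz": 5.4,"ax": 0,"ay": 0,"az": -24.5,"jaw": 0.2},
    {"tx": 20.01,"ty": -22.71,"tz": 5.4,"ax": 0,"ay": 0,"az": -24.5,"jaw": 0.2},
    {"tx": 20.01,"ty": -22.71,"tz": 5.4,"ax": 0,"ay": 0,"az": -24.5,"jaw": 0.2}
  ]
}}

```text
clock: 5.58
tool_pos: [459.6, 14.6, 247.2]
orientation: [0.8, 0.601, -0.001, -0.002]
contact_force: [0.0, -0.8, -0.5]
opening: 0.603
finger_force: 0.0
```

Emit:
{"api": "send_rows", "payload": {
  "steps": [
    {"tx": 1.3,"ty": 1.91,"tz": 3,"ax": 0,"ay": 0,"az": 0,"jaw": 0.2},
    {"tx": 1.3,"ty": 1.91,"tz": 6,"ax": 0,"ay": 0,"az": 0,"jaw": 0.2},
    {"tx": 1.3,"ty": 1.91,"tz": 9,"ax": 0,"ay": 0,"az": 0,"jaw": 0.2},
    {"tx": 1.3,"ty": 1.91,"tz": 11,"ax": 0,"ay": 0,"az": 0,"jaw": 0.2},
    {"tx": 1.3,"ty": 1.91,"tz": 13,"ax": 0,"ay": 0,"az": 0,"jaw": 0.2},
    {"tx": 1.3,"ty": 1.91,"tz": 14.5,"ax": 0,"ay": 0,"az": 0,"jaw": 0.2},
    {"tx": 1.3,"ty": 1.91,"tz": 15.2,"ax": 0,"ay": 0,"az": 0,"jaw": 0.2},
    {"tx": 1.3,"ty": 1.91,"tz": 15.2,"ax": 0,"ay": 0,"az": 0,"jaw": 0.2},
    {"tx": 1.3,"ty": 1.91,"tz": 15.2,"ax": 0,"ay": 0,"az": 0,"jaw": 0.2},
    {"tx": 1.3,"ty": 1.91,"tz": 15.2,"ax": 0,"ay": 0,"az": 0,"jaw": 0.2}
  ]
}}

```text
clock: 6.42
tool_pos: [482.9, 16.7, 99.5]
orientation: [0.801, 0.598, 0.001, 0.001]
contact_force: [-0.8, 0.8, -0.2]
opening: 0.601
finger_force: 0.0
```

Emit:
{"api": "send_rows", "payload": {
  "force": 50,
  "steps": [
    {"tx": 0,"ty": 0,"tz": 0,"ax": 0,"ay": 0,"az": 0,"jaw": -1},
    {"tx": 0,"ty": 0,"tz": 0,"ax": 0,"ay": 0,"az": 0,"jaw": -1},
    {"tx": 0,"ty": 0,"tz": 0,"ax": 0,"ay": 0,"az": 0,"jaw": -1},
    {"tx": 0,"ty": 0,"tz": 0,"ax": 0,"ay": 0,"az": 0,"jaw": -1},
    {"tx": 0,"ty": 0,"tz": 0,"ax": 0,"ay": 0,"az": 0,"jaw": -1},
    {"tx": 0,"ty": 0,"tz": 0,"ax": 0,"ay": 0,"az": 0,"jaw": -1},
    {"tx": 0,"ty": 0,"tz": 0,"ax": 0,"ay": 0,"az": 0,"jaw": -1},
    {"tx": 0,"ty": 0,"tz": 0,"ax": 0,"ay": 0,"az": 0,"jaw": -1},
    {"tx": 0,"ty": 0,"tz": 0,"ax": 0,"ay": 0,"az": 0,"jaw": -1},
    {"tx": 0,"ty": 0,"tz": 0,"ax": 0,"ay": 0,"az": 0,"jaw": -1}
  ]
}}

```text
clock: 7.25
tool_pos: [482.7, 16.8, 99.0]
orientation: [0.801, 0.598, 0.001, 0.001]
contact_force: [-1.1, 0.3, 5.9]
opening: 0.198
finger_force: 50.1
```

Run:
```python
from h import *
s=ctrl.sense();print({k:np.round(s[k],3) for k in s})
p=cams.get_image("wrist");save(p,"w3.png")
```

```text
{'clock': np.float64(7.25), 'qpos': array([-0.119, -0.062,  2.095, -0.   ,  1.107,  0.169]), 'dq': array([-0.   ,  0.   ,  0.001, -0.001,  0.001, -0.   ]), 'effort': array([ 1.3000e-01, -2.5802e+01, -2.8679e+01,  6.8000e-02, -1.8300e-01,
       -6.0000e-03]), 'tool_pos': array([482.652,  16.847,  99.031]), 'orientation': array([0.801, 0.598, 0.001, 0.001]), 'contact_force': array([-1.127,  0.331,  5.852]), 'ft_torque': array([-0.047,  0.134, -0.048]), 'finger_force': np.float64(50.094), 'opening': np.float64(0.198)}
```

View pics/w3.png

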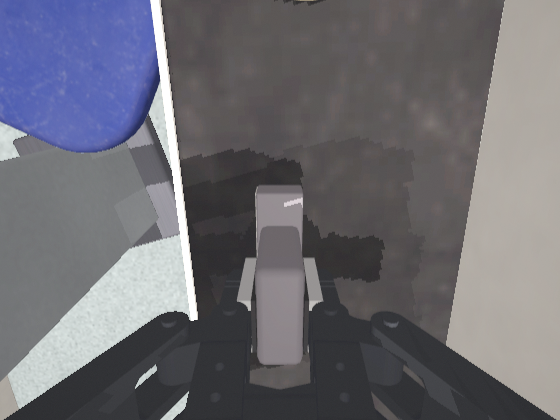

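```bash
cat >> h.py <<'E'
PSI=-38.45; EX=np.array([np.cos(np.radians(PSI)),np.sin(np.radians(PSI))]); EY=np.array([-EX[1],EX[0]])
def gp(x,y,z): return [*(np.array([598.9,-332.0])+(x-95)*EX+y*EY),z]
E
python3 - <<'E'
from h import *
go([470,15,215],-16.5,([405,-130,215],-28))
go(gp(-50,1,215),-38.45,(gp(10,1,200),-38.45))
go(gp(10,1,130),-38.45,(gp(10,1,121),-38.45))
E
```

```text
tx -0.53 ty -1.09 tz -11.70 az -0.0 | mm 118
tx -16.28 ty -3.20 tz -11.70 az 11.5 | mm 203
tx -6.00 ty 12.36 tz 0.00 az 10.4 | mm 137
tx -7.09 ty 18.26 tz 1.50 az 10.4 | mm 196
tx 0.00 ty 0.00 tz 7.00 az 0.0 | mm 70
tx 0.00 ty 0.00 tz 7.90 az 0.0 | mm 79
```

Emit:
{"api": "send_rows", "payload": {
  "steps": [
    {"tx": -0.53,"ty": -1.09,"tz": -3,"ax": 0,"ay": 0,"az": 0,"jaw": -1},
    {"tx": -0.53,"ty": -1.09,"tz": -7,"ax": 0,"ay": 0,"az": 0,"jaw": -1},
    {"tx": -0.53,"ty": -1.09,"tz": -11,"ax": 0,"ay": 0,"az": 0,"jaw": -1},
    {"tx": -0.53,"ty": -1.09,"tz": -11.7,"ax": 0,"ay": 0,"az": 0,"jaw": -1},
    {"tx": -4,"ty": -1.6,"tz": -11.7,"ax": 0,"ay": 0,"az": 2,"jaw": -1},
    {"tx": -8,"ty": -2.2,"tz": -11.7,"ax": 0,"ay": 0,"az": 5,"jaw": -1},
    {"tx": -12,"ty": -2.7,"tz": -11.7,"ax": 0,"ay": 0,"az": 8,"jaw": -1},
    {"tx": -16.28,"ty": -3.2,"tz": -11.7,"ax": 0,"ay": 0,"az": 11.5,"jaw": -1},
    {"tx": -16.28,"ty": -3.2,"tz": -11.7,"ax": 0,"ay": 0,"az": 11.5,"jaw": -1},
    {"tx": -16.28,"ty": -3.2,"tz": -11.7,"ax": 0,"ay": 0,"az": 11.5,"jaw": -1}
  ]
}}

```text
clock: 8.13
tool_pos: [403.8, -131.5, 214.1]
orientation: [0.859, 0.513, -0.0, -0.001]
contact_force: [0.2, 0.7, -1.8]
opening: 0.206
finger_force: 49.5
```

Emit:
{"api": "send_rows", "payload": {
  "steps": [
    {"tx": -1.5,"ty": 3.1,"tz": 0,"ax": 0,"ay": 0,"az": 3,"jaw": -1},
    {"tx": -3,"ty": 6.2,"tz": 0,"ax": 0,"ay": 0,"az": 6,"jaw": -1},
    {"tx": -4.5,"ty": 9.3,"tz": 0,"ax": 0,"ay": 0,"az": 9,"jaw": -1},
    {"tx": -6,"ty": 12.36,"tz": 0,"ax": 0,"ay": 0,"az": 10.4,"jaw": -1},
    {"tx": -6.5,"ty": 15.3,"tz": 0.7,"ax": 0,"ay": 0,"az": 10.4,"jaw": -1},
    {"tx": -7.09,"ty": 18.26,"tz": 1.5,"ax": 0,"ay": 0,"az": 10.4,"jaw": -1},
    {"tx": -7.09,"ty": 18.26,"tz": 1.5,"ax": 0,"ay": 0,"az": 10.4,"jaw": -1},
    {"tx": -7.09,"ty": 18.26,"tz": 1.5,"ax": 0,"ay": 0,"az": 10.4,"jaw": -1},
    {"tx": -7.09,"ty": 18.26,"tz": 1.5,"ax": 0,"ay": 0,"az": 10.4,"jaw": -1},
    {"tx": -7.09,"ty": 18.26,"tz": 1.5,"ax": 0,"ay": 0,"az": 10.4,"jaw": -1}
  ]
}}

```text
clock: 8.97
tool_pos: [532.7, -276.9, 199.9]
orientation: [0.9, 0.436, -0.0, -0.0]
contact_force: [0.3, -0.4, -2.1]
opening: 0.205
finger_force: 49.8
```

Emit:
{"api": "send_rows", "payload": {
  "steps": [
    {"tx": 0,"ty": 0,"tz": 1.2,"ax": 0,"ay": 0,"az": 0,"jaw": -1},
    {"tx": 0,"ty": 0,"tz": 2.4,"ax": 0,"ay": 0,"az": 0,"jaw": -1},
    {"tx": 0,"ty": 0,"tz": 3.6,"ax": 0,"ay": 0,"az": 0,"jaw": -1},
    {"tx": 0,"ty": 0,"tz": 4.8,"ax": 0,"ay": 0,"az": 0,"jaw": -1},
    {"tx": 0,"ty": 0,"tz": 6,"ax": 0,"ay": 0,"az": 0,"jaw": -1},
    {"tx": 0,"ty": 0,"tz": 7,"ax": 0,"ay": 0,"az": 0,"jaw": -1},
    {"tx": 0,"ty": 0,"tz": 7.5,"ax": 0,"ay": 0,"az": 0,"jaw": -1},
    {"tx": 0,"ty": 0,"tz": 7.9,"ax": 0,"ay": 0,"az": 0,"jaw": -1},
    {"tx": 0,"ty": 0,"tz": 7.9,"ax": 0,"ay": 0,"az": 0,"jaw": -1},
    {"tx": 0,"ty": 0,"tz": 7.9,"ax": 0,"ay": 0,"az": 0,"jaw": -1}
  ]
}}

```text
clock: 9.8
tool_pos: [533.0, -278.6, 121.2]
orientation: [0.9, 0.435, 0.0, 0.0]
contact_force: [-0.4, -0.1, -1.0]
opening: 0.202
finger_force: 49.9
```

Run:
```python
from h import *
s=ctrl.sense();print({k:np.round(s[k],3) for k in s})
print(json.load(open("cmd.json")))
p=cams.get_image("wrist");save(p,"w4.png")
```

```text
{'clock': np.float64(9.8), 'qpos': array([-0.605,  0.176,  1.802,  0.   ,  1.163,  0.065]), 'dq': array([ 0.   , -0.012, -0.01 , -0.001,  0.003,  0.001]), 'effort': array([-5.0000e-03, -4.0273e+01, -3.2539e+01,  1.0000e-03,  1.4000e-02,
        0.0000e+00]), 'tool_pos': array([ 533.005, -278.569,  121.175]), 'orientation': array([0.9  , 0.435, 0.   , 0.   ]), 'contact_force': array([-0.385, -0.126, -0.952]), 'ft_torque': array([-0.044, -0.023,  0.015]), 'finger_force': np.float64(49.862), 'opening': np.float64(0.202)}
[[532.9033988449373, -278.34001929770363, 121.0], -38.42]
```

View pics/w4.png

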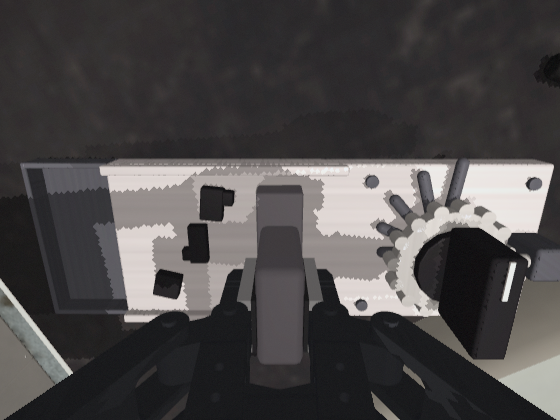

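Emit:
{"api": "send_rows", "payload": {
  "steps": [
    {"tx": 0,"ty": 0,"tz": 0.2,"ax": 0,"ay": 0,"az": 0,"jaw": -1},
    {"tx": 0,"ty": 0,"tz": 0.35,"ax": 0,"ay": 0,"az": 0,"jaw": -1},
    {"tx": 0,"ty": 0,"tz": 0.45,"ax": 0,"ay": 0,"az": 0,"jaw": -1},
    {"tx": 0,"ty": 0,"tz": 0.5,"ax": 0,"ay": 0,"az": 0,"jaw": -1},
    {"tx": 0,"ty": 0,"tz": 0.55,"ax": 0,"ay": 0,"az": 0,"jaw": -1},
    {"tx": 0,"ty": 0,"tz": 0.6,"ax": 0,"ay": 0,"az": 0,"jaw": -1},
    {"tx": 0,"ty": 0,"tz": 0.6,"ax": 0,"ay": 0,"az": 0,"jaw": -1},
    {"tx": 0,"ty": 0,"tz": 0.6,"ax": 0,"ay": 0,"az": 0,"jaw": -1},
    {"tx": 0,"ty": 0,"tz": 0.6,"ax": 0,"ay": 0,"az": 0,"jaw": -1},
    {"tx": 0,"ty": 0,"tz": 0.6,"ax": 0,"ay": 0,"az": 0,"jaw": -1}
  ]
}}

```text
clock: 10.68
tool_pos: [532.8, -278.4, 115.1]
orientation: [0.9, 0.435, 0.0, 0.0]
contact_force: [-0.3, 0.6, -1.2]
opening: 0.203
finger_force: 50.0
```

Emit:
{"api": "send_rows", "payload": {
  "steps": [
    {"tx": 0,"ty": 0,"tz": 0.03,"ax": 0,"ay": 0,"az": 0,"jaw": -1},
    {"tx": 0,"ty": 0,"tz": 0.06,"ax": 0,"ay": 0,"az": 0,"jaw": -1},
    {"tx": 0,"ty": 0,"tz": 0.09,"ax": 0,"ay": 0,"az": 0,"jaw": -1},
    {"tx": 0,"ty": 0,"tz": 0.1,"ax": 0,"ay": 0,"az": 0,"jaw": -1},
    {"tx": 0,"ty": 0,"tz": 0.1,"ax": 0,"ay": 0,"az": 0,"jaw": -1},
    {"tx": 0,"ty": 0,"tz": 0.1,"ax": 0,"ay": 0,"az": 0,"jaw": -1},
    {"tx": 0,"ty": 0,"tz": 0.1,"ax": 0,"ay": 0,"az": 0,"jaw": -1},
    {"tx": 0,"ty": 0,"tz": 0.1,"ax": 0,"ay": 0,"az": 0,"jaw": -1},
    {"tx": 0,"ty": 0,"tz": 0.1,"ax": 0,"ay": 0,"az": 0,"jaw": -1},
    {"tx": 0,"ty": 0,"tz": 0.1,"ax": 0,"ay": 0,"az": 0,"jaw": -1}
  ]
}}

```text
clock: 11.52
tool_pos: [533.0, -278.5, 115.1]
orientation: [0.9, 0.435, -0.0, 0.0]
contact_force: [-2.6, 2.9, 5.7]
opening: 0.201
finger_force: 50.9
```

Emit:
{"api": "send_rows", "payload": {
  "steps": [
    {"tx": 0,"ty": -0.4,"tz": 0,"ax": 0,"ay": 0,"az": 0,"jaw": -1},
    {"tx": 0,"ty": -1,"tz": 0,"ax": 0,"ay": 0,"az": 0,"jaw": -1},
    {"tx": 0,"ty": -1.6,"tz": 0,"ax": 0,"ay": 0,"az": 0,"jaw": -1},
    {"tx": 0,"ty": -2.2,"tz": 0,"ax": 0,"ay": 0,"az": 0,"jaw": -1},
    {"tx": 0,"ty": -2.8,"tz": 0,"ax": 0,"ay": 0,"az": 0,"jaw": -1},
    {"tx": 0,"ty": -3.4,"tz": 0,"ax": 0,"ay": 0,"az": 0,"jaw": -1},
    {"tx": 0,"ty": -4,"tz": 0,"ax": 0,"ay": 0,"az": 0,"jaw": -1},
    {"tx": 0,"ty": -4.6,"tz": 0,"ax": 0,"ay": 0,"az": 0,"jaw": -1},
    {"tx": 0,"ty": -5.2,"tz": 0,"ax": 0,"ay": 0,"az": 0,"jaw": -1},
    {"tx": 0,"ty": -5.8,"tz": 0,"ax": 0,"ay": 0,"az": 0,"jaw": -1}
  ]
}}

```text
clock: 12.35
tool_pos: [487.7, -242.5, 115.0]
orientation: [0.9, 0.435, 0.001, 0.001]
contact_force: [-0.6, 1.4, 1.6]
opening: 0.206
finger_force: 49.9
```

Emit:
{"api": "send_rows", "payload": {
  "steps": [
    {"tx": 0,"ty": -0.5,"tz": 0,"ax": 0,"ay": 0,"az": 0,"jaw": -1},
    {"tx": 0,"ty": -1,"tz": 0,"ax": 0,"ay": 0,"az": 0,"jaw": -1},
    {"tx": 0,"ty": -1.5,"tz": 0,"ax": 0,"ay": 0,"az": 0,"jaw": -1},
    {"tx": 0,"ty": -2,"tz": 0,"ax": 0,"ay": 0,"az": 0,"jaw": -1},
    {"tx": 0,"ty": -2.4,"tz": 0,"ax": 0,"ay": 0,"az": 0,"jaw": -1},
    {"tx": 0,"ty": -2.8,"tz": 0,"ax": 0,"ay": 0,"az": 0,"jaw": -1},
    {"tx": 0,"ty": -3.2,"tz": 0,"ax": 0,"ay": 0,"az": 0,"jaw": -1},
    {"tx": 0,"ty": -3.5,"tz": 0,"ax": 0,"ay": 0,"az": 0,"jaw": -1},
    {"tx": 0,"ty": -3.5,"tz": 0,"ax": 0,"ay": 0,"az": 0,"jaw": -1},
    {"tx": 0,"ty": -3.5,"tz": 0,"ax": 0,"ay": 0,"az": 0,"jaw": -1}
  ]
}}

```text
clock: 13.18
tool_pos: [460.1, -220.6, 115.0]
orientation: [0.9, 0.435, 0.0, 0.001]
contact_force: [1.4, -1.1, 7.5]
opening: 0.2
finger_force: 51.1
```

Run:
```python
from h import *
s=ctrl.sense();print(s["tool_pos"],s["contact_force"],s["ft_torque"])
json.dump([list(np.array([532.9034,-278.34,114.0])+Rdown(-38.42)@[0,-93,0]),-38.42],open("cmd.json","w"))
p=cams.get_image("wrist");save(p,"w5.png")
```

```text
[ 460.11813096 -220.64025929  115.02328524] [ 1.35483696 -1.10372921  7.48088982] [-0.30566    -0.32177953 -0.01689985]
```

View pics/w5.png

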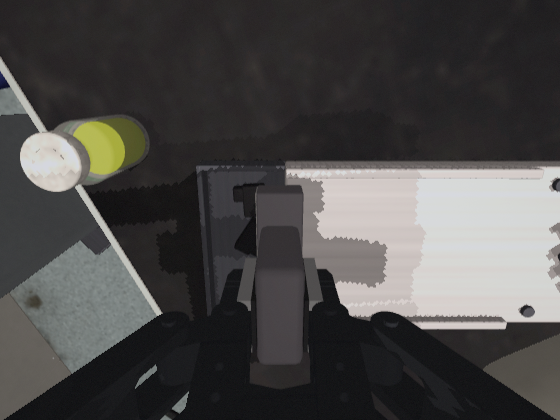

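Run:
```python
from h import *
p0,a0=json.load(open("cmd.json"))
go([p0[0],p0[1],215],a0,([405,-130,215],-28))
go([465,15,215],-16.5,([482,17,150],-16.5))
```

```text
tx 0.00 ty 0.00 tz -10.10 az 0.0 | mm 101
tx 3.67 ty -9.94 tz -10.10 az -10.4 | mm 146
tx 15.62 ty -1.51 tz 0.00 az -11.5 | mm 157
tx 16.60 ty -0.11 tz 6.50 az -11.5 | mm 178
```

Emit:
{"api": "send_rows", "payload": {
  "steps": [
    {"tx": 0,"ty": 0,"tz": -1,"ax": 0,"ay": 0,"az": 0,"jaw": -1},
    {"tx": 0,"ty": 0,"tz": -3,"ax": 0,"ay": 0,"az": 0,"jaw": -1},
    {"tx": 0,"ty": 0,"tz": -6,"ax": 0,"ay": 0,"az": 0,"jaw": -1},
    {"tx": 0,"ty": 0,"tz": -9,"ax": 0,"ay": 0,"az": 0,"jaw": -1},
    {"tx": 0,"ty": 0,"tz": -10.1,"ax": 0,"ay": 0,"az": 0,"jaw": -1},
    {"tx": 1,"ty": -3,"tz": -10.1,"ax": 0,"ay": 0,"az": -3,"jaw": -1},
    {"tx": 2,"ty": -6,"tz": -10.1,"ax": 0,"ay": 0,"az": -6,"jaw": -1},
    {"tx": 3.5,"ty": -9.9,"tz": -10.1,"ax": 0,"ay": 0,"az": -10.4,"jaw": -1},
    {"tx": 3.5,"ty": -9.9,"tz": -10.1,"ax": 0,"ay": 0,"az": -10.4,"jaw": -1},
    {"tx": 3.5,"ty": -9.9,"tz": -10.1,"ax": 0,"ay": 0,"az": -10.4,"jaw": -1}
  ]
}}

```text
clock: 14.07
tool_pos: [401.8, -129.5, 212.3]
orientation: [0.857, 0.516, -0.001, -0.002]
contact_force: [0.2, -0.0, -1.5]
opening: 0.202
finger_force: 50.0
```

Run:
```python
from h import *
p0=np.array([532.9034,-278.34,114.0])+Rdown(-38.42)@[0,-93,0]
p1=p0+Rdown(-38.42)@[35,-99,-101]
json.dump([list(p1),-28.02],open("cmd.json","w"));print(p1,ctrl.sense()["tool_pos"])
go([465,15,215],-16.5,([482,17,150],-16.5))
q=cams.get_image("scene");a=q["img"][200:290,260:420,::-1]
b=cv2.resize(a,None,fx=4,fy=4,interpolation=cv2.INTER_CUBIC);cv2.imwrite("pics/s2.png",b)
```

```text
[ 404.22564069 -131.60542923  215.        ] [ 401.7520189  -129.46153314  212.31832021]
tx 15.80 ty -1.52 tz 0.00 az -11.5 | mm 159
tx 16.77 ty -0.12 tz 6.50 az -11.5 | mm 180
```

View pics/s2.png

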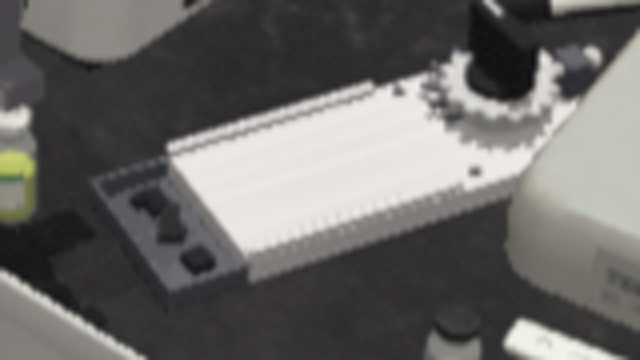

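Run:
```python
from h import *
go([482,17,102],-16.5,([482,17,98.5],-16.5))
```

```text
tx 0.00 ty 0.00 tz 4.80 az -0.0 | mm 48
tx 0.00 ty 0.00 tz 5.15 az -0.0 | mm 52
```

Emit:
{"api": "send_rows", "payload": {
  "steps": [
    {"tx": 3.5,"ty": -0.4,"tz": 0,"ax": 0,"ay": 0,"az": -3,"jaw": -1},
    {"tx": 7.5,"ty": -0.8,"tz": 0,"ax": 0,"ay": 0,"az": -6,"jaw": -1},
    {"tx": 11.5,"ty": -1.2,"tz": 0,"ax": 0,"ay": 0,"az": -9,"jaw": -1},
    {"tx": 15.4,"ty": -1.3,"tz": 0.5,"ax": 0,"ay": 0,"az": -11.5,"jaw": -1},
    {"tx": 16.77,"ty": -0.12,"tz": 3.5,"ax": 0,"ay": 0,"az": -11.5,"jaw": -1},
    {"tx": 16.77,"ty": -0.12,"tz": 6.5,"ax": 0,"ay": 0,"az": -11.5,"jaw": -1},
    {"tx": 16.77,"ty": -0.12,"tz": 6.5,"ax": 0,"ay": 0,"az": -11.5,"jaw": -1},
    {"tx": 16.77,"ty": -0.12,"tz": 6.5,"ax": 0,"ay": 0,"az": -11.5,"jaw": -1},
    {"tx": 16.77,"ty": -0.12,"tz": 6.5,"ax": 0,"ay": 0,"az": -11.5,"jaw": -1},
    {"tx": 16.77,"ty": -0.12,"tz": 6.5,"ax": 0,"ay": 0,"az": -11.5,"jaw": -1}
  ]
}}

```text
clock: 14.95
tool_pos: [483.1, 16.1, 152.0]
orientation: [0.802, 0.598, 0.001, 0.001]
contact_force: [-0.3, -0.2, -1.5]
opening: 0.201
finger_force: 49.8
```

Emit:
{"api": "send_rows", "payload": {
  "steps": [
    {"tx": 0,"ty": 0,"tz": 1,"ax": 0,"ay": 0,"az": 0,"jaw": -1},
    {"tx": 0,"ty": 0,"tz": 2,"ax": 0,"ay": 0,"az": 0,"jaw": -1},
    {"tx": 0,"ty": 0,"tz": 3,"ax": 0,"ay": 0,"az": 0,"jaw": -1},
    {"tx": 0,"ty": 0,"tz": 4,"ax": 0,"ay": 0,"az": 0,"jaw": -1},
    {"tx": 0,"ty": 0,"tz": 4.5,"ax": 0,"ay": 0,"az": 0,"jaw": -1},
    {"tx": 0,"ty": 0,"tz": 4.8,"ax": 0,"ay": 0,"az": 0,"jaw": -1},
    {"tx": 0,"ty": 0,"tz": 5,"ax": 0,"ay": 0,"az": 0,"jaw": -1},
    {"tx": 0,"ty": 0,"tz": 5.1,"ax": 0,"ay": 0,"az": 0,"jaw": -1},
    {"tx": 0,"ty": 0,"tz": 5.15,"ax": 0,"ay": 0,"az": 0,"jaw": -1},
    {"tx": 0,"ty": 0,"tz": 5.15,"ax": 0,"ay": 0,"az": 0,"jaw": -1}
  ]
}}

```text
clock: 15.78
tool_pos: [482.3, 16.9, 99.0]
orientation: [0.801, 0.598, 0.0, 0.0]
contact_force: [0.2, 0.7, 1.8]
opening: 0.203
finger_force: 50.2
```

Emit:
{"api": "send_rows", "payload": {
  "steps": [
    {"tx": 0,"ty": 0,"tz": 0,"ax": 0,"ay": 0,"az": 0,"jaw": -0.3},
    {"tx": 0,"ty": 0,"tz": 0,"ax": 0,"ay": 0,"az": 0,"jaw": -0.1},
    {"tx": 0,"ty": 0,"tz": 0,"ax": 0,"ay": 0,"az": 0,"jaw": 0.2},
    {"tx": 0,"ty": 0,"tz": 0,"ax": 0,"ay": 0,"az": 0,"jaw": 0.2},
    {"tx": 0,"ty": 0,"tz": 0,"ax": 0,"ay": 0,"az": 0,"jaw": 0.2},
    {"tx": 0,"ty": 0,"tz": 0,"ax": 0,"ay": 0,"az": 0,"jaw": 0.2},
    {"tx": 0,"ty": 0,"tz": -1,"ax": 0,"ay": 0,"az": 0,"jaw": 0.2},
    {"tx": 0,"ty": 0,"tz": -3,"ax": 0,"ay": 0,"az": 0,"jaw": 0.2},
    {"tx": 0,"ty": 0,"tz": -6,"ax": 0,"ay": 0,"az": 0,"jaw": 0.2},
    {"tx": 0,"ty": 0,"tz": -9,"ax": 0,"ay": 0,"az": 0,"jaw": 0.2}
  ]
}}

```text
clock: 16.62
tool_pos: [481.1, 17.0, 189.3]
orientation: [0.801, 0.598, -0.001, -0.001]
contact_force: [0.1, 0.2, 0.7]
opening: 0.601
finger_force: 0.0
```

Run:
```python
from h import *
p0,a0=json.load(open("cmd.json"));p0[2]+=90;json.dump([p0,a0],open("cmd.json","w"))
p=cams.get_image("wrist");W=cloud(p)
m=nets.masks_of(p,"scraper")[0];w=W[m["mask"]&(p["range_z"]>0)]
t=w[(w[:,2]>57)&(w[:,2]<67)];print(m["confidence"],len(t),cv2.minAreaRect(t[:,:2].astype(np.float32)),np.percentile(w[:,2],[1,99]))
go([465,0,240],-16.5,([400,-130,240],-28))
go([430,-215,230],-33,(gp(95,0,200),-38.45))
go(gp(95,0,160),-38.45,(gp(95,0,125),-38.45))
```

```text
0.74 1811 ((482.76470947265625, 17.402616500854492), (41.74459457397461, 17.880146026611328), 73.7862548828125) [ 3.19460734 62.22548226]
tx -2.11 ty -1.14 tz -5.15 az -0.0 | mm 57
tx -16.42 ty -3.68 tz -5.15 az 11.5 | mm 176
tx -6.10 ty 6.65 tz 1.00 az 5.0 | mm 91
tx -8.49 ty 27.05 tz 4.00 az 10.4 | mm 286
tx -0.00 ty 0.00 tz 4.00 az 0.0 | mm 40
tx -0.00 ty 0.00 tz 7.50 az 0.0 | mm 75
```

Emit:
{"api": "send_rows", "payload": {
  "steps": [
    {"tx": -1,"ty": -0.6,"tz": -2.6,"ax": 0,"ay": 0,"az": 0,"jaw": 0.2},
    {"tx": -2.11,"ty": -1.14,"tz": -5.15,"ax": 0,"ay": 0,"az": 0,"jaw": 0.2},
    {"tx": -5.7,"ty": -1.8,"tz": -5.15,"ax": 0,"ay": 0,"az": 3,"jaw": 0.2},
    {"tx": -9.3,"ty": -2.4,"tz": -5.15,"ax": 0,"ay": 0,"az": 6,"jaw": 0.2},
    {"tx": -12.9,"ty": -3,"tz": -5.15,"ax": 0,"ay": 0,"az": 9,"jaw": 0.2},
    {"tx": -16.42,"ty": -3.68,"tz": -5.15,"ax": 0,"ay": 0,"az": 11.5,"jaw": 0.2},
    {"tx": -16.42,"ty": -3.68,"tz": -5.15,"ax": 0,"ay": 0,"az": 11.5,"jaw": 0.2},
    {"tx": -16.42,"ty": -3.68,"tz": -5.15,"ax": 0,"ay": 0,"az": 11.5,"jaw": 0.2},
    {"tx": -16.42,"ty": -3.68,"tz": -5.15,"ax": 0,"ay": 0,"az": 11.5,"jaw": 0.2},
    {"tx": -16.42,"ty": -3.68,"tz": -5.15,"ax": 0,"ay": 0,"az": 11.5,"jaw": 0.2}
  ]
}}

```text
clock: 17.55
tool_pos: [400.2, -129.2, 239.9]
orientation: [0.857, 0.516, 0.0, -0.0]
contact_force: [0.3, -0.7, -0.3]
opening: 0.597
finger_force: 0.0
```

Emit:
{"api": "send_rows", "payload": {
  "steps": [
    {"tx": -2,"ty": 2.2,"tz": 0.3,"ax": 0,"ay": 0,"az": 2,"jaw": 0.2},
    {"tx": -4,"ty": 4.4,"tz": 0.6,"ax": 0,"ay": 0,"az": 4,"jaw": 0.2},
    {"tx": -6.1,"ty": 6.65,"tz": 1,"ax": 0,"ay": 0,"az": 5,"jaw": 0.2},
    {"tx": -6.5,"ty": 10.7,"tz": 1.6,"ax": 0,"ay": 0,"az": 6,"jaw": 0.2},
    {"tx": -7,"ty": 14.8,"tz": 2.2,"ax": 0,"ay": 0,"az": 7,"jaw": 0.2},
    {"tx": -7.5,"ty": 18.9,"tz": 2.8,"ax": 0,"ay": 0,"az": 8,"jaw": 0.2},
    {"tx": -8,"ty": 23,"tz": 3.4,"ax": 0,"ay": 0,"az": 9,"jaw": 0.2},
    {"tx": -8.49,"ty": 27.05,"tz": 4,"ax": 0,"ay": 0,"az": 10.4,"jaw": 0.2},
    {"tx": -8.49,"ty": 27.05,"tz": 4,"ax": 0,"ay": 0,"az": 10.4,"jaw": 0.2},
    {"tx": -8.49,"ty": 27.05,"tz": 4,"ax": 0,"ay": 0,"az": 10.4,"jaw": 0.2}
  ]
}}

```text
clock: 18.38
tool_pos: [600.4, -330.9, 196.3]
orientation: [0.9, 0.436, -0.001, -0.002]
contact_force: [-1.0, -0.3, -0.8]
opening: 0.599
finger_force: 0.0
```

Run:
```python
from h import *
s=ctrl.sense();print(s["tool_pos"],s["clock"])
p=cams.get_image("wrist");W=cloud(p)
k=(p["range_z"]>0)&(W[...,2]>70)&(W[...,2]<84)&(np.hypot(W[...,0]-599,W[...,1]+332)<40)
t=W[k];print(len(t),cv2.minAreaRect(t[:,:2].astype(np.float32)),np.median(t[:,2]))
json.dump([[*gp(95,0,200)],-38.42],open("cmd.json","w"));print(gp(95,0,200))
```

```text
[ 600.3745822  -330.92313335  196.33882819] 18.3833
1732 ((599.7144165039062, -331.5999755859375), (45.89040756225586, 14.005942344665527), 51.30072784423828) 76.93446292735473
[np.float64(598.9), np.float64(-332.0), 200]
```

Emit:
{"api": "send_rows", "payload": {
  "steps": [
    {"tx": 0,"ty": 0.05,"tz": 1.2,"ax": 0,"ay": 0,"az": 0.2,"jaw": 0},
    {"tx": 0,"ty": 0.05,"tz": 2.5,"ax": 0,"ay": 0,"az": 0.2,"jaw": 0},
    {"tx": 0,"ty": 0.05,"tz": 4,"ax": 0,"ay": 0,"az": 0.2,"jaw": 0},
    {"tx": 0,"ty": 0.05,"tz": 5.3,"ax": 0,"ay": 0,"az": 0.2,"jaw": 0},
    {"tx": 0,"ty": 0.05,"tz": 6.4,"ax": 0,"ay": 0,"az": 0.2,"jaw": 0},
    {"tx": 0,"ty": 0.05,"tz": 7.3,"ax": 0,"ay": 0,"az": 0.2,"jaw": 0},
    {"tx": 0,"ty": 0.05,"tz": 7.8,"ax": 0,"ay": 0,"az": 0.2,"jaw": 0},
    {"tx": 0,"ty": 0.05,"tz": 8.1,"ax": 0,"ay": 0,"az": 0.2,"jaw": 0},
    {"tx": 0,"ty": 0.05,"tz": 8.1,"ax": 0,"ay": 0,"az": 0.2,"jaw": 0},
    {"tx": 0,"ty": 0.05,"tz": 8.1,"ax": 0,"ay": 0,"az": 0.2,"jaw": 0}
  ]
}}

```text
clock: 19.27
tool_pos: [599.4, -332.6, 119.4]
orientation: [0.901, 0.433, 0.0, 0.0]
contact_force: [-0.1, 0.0, 0.7]
opening: 0.499
finger_force: 0.0
```

Emit:
{"api": "send_rows", "payload": {
  "force": 60,
  "steps": [
    {"tx": 0,"ty": 0,"tz": 0,"ax": 0,"ay": 0,"az": 0,"jaw": -1},
    {"tx": 0,"ty": 0,"tz": 0,"ax": 0,"ay": 0,"az": 0,"jaw": -1},
    {"tx": 0,"ty": 0,"tz": 0,"ax": 0,"ay": 0,"az": 0,"jaw": -1},
    {"tx": 0,"ty": 0,"tz": 0,"ax": 0,"ay": 0,"az": 0,"jaw": -1},
    {"tx": 0,"ty": 0,"tz": 0,"ax": 0,"ay": 0,"az": 0,"jaw": -1},
    {"tx": 0,"ty": 0,"tz": 0,"ax": 0,"ay": 0,"az": 0,"jaw": -1},
    {"tx": 0,"ty": 0,"tz": 0,"ax": 0,"ay": 0,"az": 0,"jaw": -1},
    {"tx": 0,"ty": 0,"tz": 0,"ax": 0,"ay": 0,"az": 0,"jaw": -1},
    {"tx": 0,"ty": 0,"tz": 0,"ax": 0,"ay": 0,"az": 0,"jaw": -1},
    {"tx": 0,"ty": 0,"tz": 0,"ax": 0,"ay": 0,"az": 0,"jaw": -1}
  ]
}}

```text
clock: 20.1
tool_pos: [598.9, -332.1, 120.1]
orientation: [0.901, 0.434, -0.0, -0.001]
contact_force: [-4.5, 3.6, 5.0]
opening: 0.155
finger_force: 59.7
```

Run:
```python
from h import *
s=ctrl.sense();print({k:np.round(s[k],3) for k in s})
p=cams.get_image("wrist");save(p,"w6.png")
```

```text
{'clock': np.float64(20.1), 'qpos': array([-0.615,  0.354,  1.589, -0.   ,  1.2  ,  0.059]), 'dq': array([-0.   ,  0.001, -0.   , -0.   , -0.   ,  0.001]), 'effort': array([-3.5200e-01, -4.5581e+01, -3.3160e+01,  3.9000e-02, -1.2480e+00,
        3.0000e-02]), 'tool_pos': array([ 598.942, -332.1  ,  120.116]), 'orientation': array([ 0.901,  0.434, -0.   , -0.001]), 'contact_force': array([-4.49 ,  3.566,  4.962]), 'ft_torque': array([0.404, 0.561, 0.06 ]), 'finger_force': np.float64(59.686), 'opening': np.float64(0.155)}
```

View pics/w6.png

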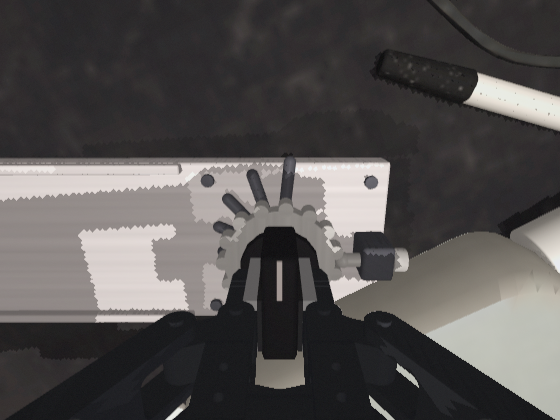

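Emit:
{"api": "send_rows", "payload": {
  "steps": [
    {"tx": 0,"ty": -0.05,"tz": -0.05,"ax": 0,"ay": 0,"az": -2,"jaw": -1},
    {"tx": 0,"ty": -0.05,"tz": -0.05,"ax": 0,"ay": 0,"az": -5,"jaw": -1},
    {"tx": 0,"ty": -0.05,"tz": -0.05,"ax": 0,"ay": 0,"az": -8,"jaw": -1},
    {"tx": 0,"ty": -0.05,"tz": -0.05,"ax": 0,"ay": 0,"az": -11,"jaw": -1},
    {"tx": 0,"ty": -0.05,"tz": -0.05,"ax": 0,"ay": 0,"az": -14,"jaw": -1},
    {"tx": 0,"ty": -0.05,"tz": -0.05,"ax": 0,"ay": 0,"az": -17,"jaw": -1},
    {"tx": 0,"ty": -0.05,"tz": -0.05,"ax": 0,"ay": 0,"az": -20,"jaw": -1},
    {"tx": 0,"ty": -0.05,"tz": -0.05,"ax": 0,"ay": 0,"az": -24,"jaw": -1},
    {"tx": 0,"ty": -0.05,"tz": -0.05,"ax": 0,"ay": 0,"az": -24,"jaw": -1},
    {"tx": 0,"ty": -0.05,"tz": -0.05,"ax": 0,"ay": 0,"az": -24,"jaw": -1}
  ]
}}

```text
clock: 20.98
tool_pos: [599.1, -332.2, 120.2]
orientation: [0.792, 0.611, 0.0, 0.001]
contact_force: [0.9, 1.6, 1.7]
opening: 0.153
finger_force: 59.2
```

```bash
cat >> h.py <<'E'
def rep():
    s=ctrl.sense();R0=R.from_quat(s["orientation"]).as_matrix()
    print(s["clock"],s["tool_pos"],"ang",np.degrees(np.arctan2(R0[1,1],R0[0,1])),s["contact_force"],s["ft_torque"],s["opening"],s["finger_force"])
E
python3 -c "
from h import *
rep()"
```

```text
20.9833 [ 599.11949739 -332.16392475  120.16401751] ang -14.710054478127526 [0.86354462 1.6203487  1.66381358] [ 0.02611642 -0.04512121  0.13559813] 0.15342495733475542 59.17943894863129
```

Emit:
{"api": "send_rows", "payload": {
  "steps": [
    {"tx": 0,"ty": 0,"tz": 0,"ax": 0,"ay": 0,"az": -2,"jaw": -1},
    {"tx": 0,"ty": 0,"tz": 0,"ax": 0,"ay": 0,"az": -5,"jaw": -1},
    {"tx": 0,"ty": 0,"tz": 0,"ax": 0,"ay": 0,"az": -8,"jaw": -1},
    {"tx": 0,"ty": 0,"tz": 0,"ax": 0,"ay": 0,"az": -11,"jaw": -1},
    {"tx": 0,"ty": 0,"tz": 0,"ax": 0,"ay": 0,"az": -14,"jaw": -1},
    {"tx": 0,"ty": 0,"tz": 0,"ax": 0,"ay": 0,"az": -17,"jaw": -1},
    {"tx": 0,"ty": 0,"tz": 0,"ax": 0,"ay": 0,"az": -20,"jaw": -1},
    {"tx": 0,"ty": 0,"tz": 0,"ax": 0,"ay": 0,"az": -24,"jaw": -1},
    {"tx": 0,"ty": 0,"tz": 0,"ax": 0,"ay": 0,"az": -24,"jaw": -1},
    {"tx": 0,"ty": 0,"tz": 0,"ax": 0,"ay": 0,"az": -24,"jaw": -1}
  ]
}}

```text
clock: 21.82
tool_pos: [599.5, -332.2, 120.2]
orientation: [0.648, 0.762, 0.0, 0.001]
contact_force: [2.2, 0.5, 1.1]
opening: 0.155
finger_force: 59.2
```

```bash
python3 -c "
from h import *
rep()"
```

```text
21.8167 [ 599.47269126 -332.15002733  120.18716494] ang 9.235500443330496 [2.23788223 0.49936101 1.12901848] [ 0.12416701 -0.43182064  0.06480129] 0.155015370344073 59.221776723861694
```

Emit:
{"api": "send_rows", "payload": {
  "steps": [
    {"tx": 0,"ty": 0,"tz": 0,"ax": 0,"ay": 0,"az": -2,"jaw": -1},
    {"tx": 0,"ty": 0,"tz": 0,"ax": 0,"ay": 0,"az": -5,"jaw": -1},
    {"tx": 0,"ty": 0,"tz": 0,"ax": 0,"ay": 0,"az": -8,"jaw": -1},
    {"tx": 0,"ty": 0,"tz": 0,"ax": 0,"ay": 0,"az": -11,"jaw": -1},
    {"tx": 0,"ty": 0,"tz": 0,"ax": 0,"ay": 0,"az": -14,"jaw": -1},
    {"tx": 0,"ty": 0,"tz": 0,"ax": 0,"ay": 0,"az": -17,"jaw": -1},
    {"tx": 0,"ty": 0,"tz": 0,"ax": 0,"ay": 0,"az": -20,"jaw": -1},
    {"tx": 0,"ty": 0,"tz": 0,"ax": 0,"ay": 0,"az": -24,"jaw": -1},
    {"tx": 0,"ty": 0,"tz": 0,"ax": 0,"ay": 0,"az": -24,"jaw": -1},
    {"tx": 0,"ty": 0,"tz": 0,"ax": 0,"ay": 0,"az": -24,"jaw": -1}
  ]
}}

```text
clock: 22.65
tool_pos: [599.7, -332.0, 120.1]
orientation: [0.476, 0.88, 0.0, 0.001]
contact_force: [4.5, 1.3, 0.6]
opening: 0.152
finger_force: 59.3
```

Emit:
{"api": "send_rows", "payload": {
  "steps": [
    {"tx": 0,"ty": 0,"tz": 0,"ax": 0,"ay": 0,"az": 0,"jaw": -1},
    {"tx": 0,"ty": 0,"tz": 0,"ax": 0,"ay": 0,"az": 0,"jaw": -1},
    {"tx": 0,"ty": 0,"tz": 0,"ax": 0,"ay": 0,"az": 0,"jaw": -1},
    {"tx": 0,"ty": 0,"tz": 0,"ax": 0,"ay": 0,"az": 0,"jaw": -1},
    {"tx": 0,"ty": 0,"tz": 0,"ax": 0,"ay": 0,"az": 0,"jaw": -1},
    {"tx": 0,"ty": 0,"tz": 0,"ax": 0,"ay": 0,"az": 0,"jaw": -1},
    {"tx": 0,"ty": 0,"tz": 0,"ax": 0,"ay": 0,"az": 0,"jaw": -1},
    {"tx": 0,"ty": 0,"tz": 0,"ax": 0,"ay": 0,"az": 0,"jaw": -1},
    {"tx": 0,"ty": 0,"tz": 0,"ax": 0,"ay": 0,"az": 0,"jaw": -1},
    {"tx": 0,"ty": 0,"tz": 0,"ax": 0,"ay": 0,"az": 0,"jaw": -1}
  ]
}}

```text
clock: 23.48
tool_pos: [599.7, -332.0, 120.1]
orientation: [0.476, 0.88, 0.0, 0.001]
contact_force: [4.6, 2.6, 1.1]
opening: 0.151
finger_force: 59.3
```

Run:
```python
from h import *
rep()
p=cams.get_image("wrist");save(p,"w7.png");W=cloud(p)
k=(p["range_z"]>0)&(W[...,2]>70)&(W[...,2]<84)&(np.hypot(W[...,0]-599,W[...,1]+332)<30)&(p["img"].max(-1)>=0)
r,c=np.nonzero(k);k2=k.copy()
t=W[k];print(len(t),cv2.minAreaRect(t[:,:2].astype(np.float32)))
q=cams.get_image("scene");Ws=cloud(q)
for n in ["vial","small_vial","tape","scraper"]:
    m=nets.masks_of(q,n)[0];w=Ws[m["mask"]&(q["range_z"]>0)];print(n,round(m["confidence"],2),np.round(np.median(w,0)))
```

```text
23.4833 [ 599.74830129 -331.9868173   120.14467587] ang 33.20885132607992 [4.59252243 2.614788   1.09024349] [ 0.26522755 -0.8625662   0.15143776] 0.15111000200372737 59.31508541107178
5421 ((599.4058837890625, -331.9440002441406), (42.57090759277344, 38.793113708496094), 83.25315856933594)
vial 0.76 [ 421. -129.   39.]
small_vial 0.85 [ 391. -373.   33.]
tape 0.94 [533. 163.  16.]
scraper 0.76 [474.  11.  30.]
```

View pics/w7.png

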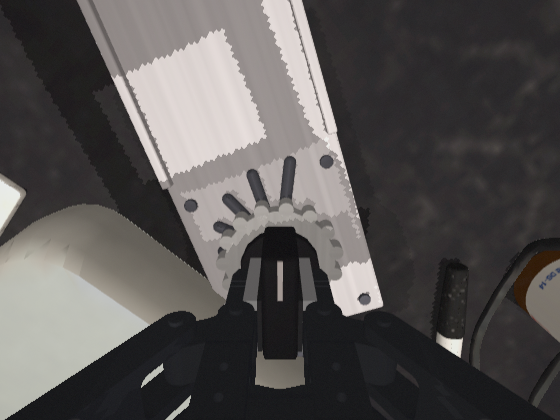

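Emit:
{"api": "send_rows", "payload": {
  "steps": [
    {"tx": 0,"ty": 0,"tz": 0,"ax": 0,"ay": 0,"az": -0.5,"jaw": -1},
    {"tx": 0,"ty": 0,"tz": 0,"ax": 0,"ay": 0,"az": -1,"jaw": -1},
    {"tx": 0,"ty": -0.04,"tz": 0,"ax": 0,"ay": 0,"az": -1,"jaw": -1},
    {"tx": 0,"ty": -0.04,"tz": 0,"ax": 0,"ay": 0,"az": -1,"jaw": -1},
    {"tx": 0,"ty": -0.04,"tz": 0,"ax": 0,"ay": 0,"az": -1,"jaw": -1},
    {"tx": 0,"ty": -0.04,"tz": 0,"ax": 0,"ay": 0,"az": -1,"jaw": -1},
    {"tx": 0,"ty": -0.04,"tz": 0,"ax": 0,"ay": 0,"az": -1,"jaw": -1},
    {"tx": 0,"ty": -0.04,"tz": 0,"ax": 0,"ay": 0,"az": -1,"jaw": -1},
    {"tx": 0,"ty": -0.04,"tz": 0,"ax": 0,"ay": 0,"az": -1,"jaw": -1},
    {"tx": 0,"ty": -0.04,"tz": 0,"ax": 0,"ay": 0,"az": -1,"jaw": -1}
  ]
}}

```text
clock: 24.62
tool_pos: [599.6, -332.1, 120.2]
orientation: [0.468, 0.884, 0.001, 0.002]
contact_force: [6.4, 1.4, 0.5]
opening: 0.152
finger_force: 59.3
```

```bash
python3 -c "
from h import *
rep()"
```

```text
24.6167 [ 599.64662174 -332.0602233   120.15545884] ang 34.15922016601536 [6.42723866 1.38864719 0.46046714] [ 0.31103532 -0.98506777 -0.15209721] 0.15183434942889762 59.2638623714447
```

Emit:
{"api": "send_rows", "payload": {
  "steps": [
    {"tx": 0,"ty": 0.04,"tz": 0,"ax": 0,"ay": 0,"az": 0.2,"jaw": -1},
    {"tx": 0,"ty": 0.08,"tz": 0,"ax": 0,"ay": 0,"az": 0.4,"jaw": -1},
    {"tx": 0,"ty": 0.08,"tz": 0,"ax": 0,"ay": 0,"az": 0.4,"jaw": -1},
    {"tx": 0,"ty": 0.08,"tz": 0,"ax": 0,"ay": 0,"az": 0.4,"jaw": -1},
    {"tx": 0,"ty": 0.08,"tz": 0,"ax": 0,"ay": 0,"az": 0.4,"jaw": -1},
    {"tx": 0,"ty": 0.08,"tz": 0,"ax": 0,"ay": 0,"az": 0.4,"jaw": -1},
    {"tx": 0,"ty": 0.08,"tz": 0,"ax": 0,"ay": 0,"az": 0.4,"jaw": -1},
    {"tx": 0,"ty": 0.08,"tz": 0,"ax": 0,"ay": 0,"az": 0.4,"jaw": -1},
    {"tx": 0,"ty": 0.08,"tz": 0,"ax": 0,"ay": 0,"az": 0.4,"jaw": -1},
    {"tx": 0,"ty": 0.08,"tz": 0,"ax": 0,"ay": 0,"az": 0.4,"jaw": -1}
  ]
}}

```text
clock: 25.45
tool_pos: [599.8, -332.0, 120.2]
orientation: [0.47, 0.882, 0.0, 0.001]
contact_force: [5.6, 1.0, 2.3]
opening: 0.156
finger_force: 59.4
```

```bash
python3 -c "
from h import *
rep(); print(finish_job())"
```

```text
25.45 [ 599.76438897 -332.01534914  120.15500459] ang 33.88615755326471 [5.6275493 0.9576799 2.2859763] [ 0.20649857 -0.82067826 -0.08706918] 0.1555761731546225 59.403939843177795
the job is handed in; nothing more can be done
None
```

The job is handed in at 25.5 s on the robot clock: all three chips are in the tray, the scraper stands upright back where it started, and the two vials and tape roll have not moved. The knob is turned about 72° to the third stop and is still gripped.

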